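# Tip a standing carton over and push it home in the squaring jig

### The job

Tip the standing sealed carton over towards the squaring jig so that it falls flat with its label panel on top, then push it along the table into the jig, past the sprung roller, until its leading end sits fully home against the stop, and bed it there with a short press of about 9 N on the stop. The stop is only clamped by friction and must stay where it is set; leave the other things on the table where they are.

Things in the scene. Friction and masses are not known exactly. Their poses are not given: they have to be found in the camera images.
- carton_center (a point): centre of the sealed cardboard carton, 120 (x) x 90 (y) x 180 mm (z), 0.3 to 0.65 kg, too wide to grip. It starts standing, z up, a carton's height clear of the jig's mouth; its +y face with a blank label panel looks away from the jig, the plain broad face at it. Tipped right, it lies in front of the mouth with y up and z toward the stop
- carton_lead (a point): centre of the carton's top end (120 x 90 mm), 90 mm from carton_center along the carton's z: the end that goes first into the jig; same axes as the carton
- jig: aluminium jig fixed to the table, turned differently each time; origin on the table mid-channel, z up. The channel runs along y, mouth at +y, stop at -y, no floor: the carton slides on the table. Smooth rails 12 mm thick, 35 high, 124 mm apart inside, from y = -50 to 90 mm; then flared lead-ins open to about 171 mm between their ends at y = 140 mm
- roller (a point): axis of the vertical sprung roller (40 mm across) in the jig's +x rail, 20 mm above the table; it stands 5.5 mm proud of the rail's inner face and yields outward at 3 to 5 N, so the push needed grows by several N where the carton passes it; past it, sliding the carton on takes 2 to 6 N, which adds to what the stop feels
- stop: the stop, a white block 112 mm wide and 16 thick, from 4 to 44 mm above the table, between the rails; its origin lies on the table below the middle of the face that the carton's end must meet, same axes as the jig; 20 to 50 mm from the jig's origin toward -y, set differently each time. Held by friction only, it slips if pressed with more than about 16 N
- label_roll: bystander: white label roll, 92 mm across, 52 mm high; origin under its centre
- tie_tub: bystander: small round tub, 70 mm across, 45 mm high; origin under its centre
- date_stamp: bystander: black hand stamp standing 100 mm high, foot 35 x 46 mm; origin under its centre
- tally_counter: bystander: round tally counter, 68 x 55 x 24 mm; origin under it
- steel_scoop: bystander: steel scoop lying, 60 x 206 x 32 mm along its y; origin under its centre
- tray_open: bystander: filled food tray, 205 x 255 x 67 mm; origin under its centre
Things that resemble listed ones, but are neither listed nor needed, are in the scene too. What is shaped like the part that bears carton_center but orange is not meant.

How it is judged (in metres and radians):
On the way, in this order (a step that is already met when the one before it is completed fails the run):
1. the carton lies flat on the table on its plain broad face, label panel up, and rests (angle between carton_center's own y axis and vertical below 0.08 rad and height (world z) of carton_center below 0.055 m and angular speed of carton below 0.3 rad/s), for 0.2 s.
2. the carton's leading end is home at the stop and pressed on it (5 N or more) (y of carton_lead in the frame of stop below 0.002 m and angle between the z axis of carton_lead and the y axis of jig, either way round below 0.05 rad and contact force between carton and stop above 5 N), for 0.1 s.
At the end, for the whole second after the job is handed in: The carton lies flat on the table with its label panel up (within 0.05 rad), between the rails (within 6 mm of the channel's middle line and 0.04 rad of its direction), its leading end within 2 mm of the stop, at rest, and the stop within 2 mm of where it was set (angle between carton_center's own y axis and vertical below 0.05 rad and height (world z) of carton_center below 0.05 m and y of carton_lead in the frame of stop below 0.002 m and x of carton_lead in the frame of jig between -0.006 and 0.006 m and angle between the z axis of carton_lead and the y axis of jig, either way round below 0.04 rad and distance of stop from where it was at the start of the episode below 0.002 m and linear speed of carton below 0.01 m/s); the robot touches nothing.
It fails at once if the stop is shifted by more than 2 mm (distance of stop from where it was at the start of the episode above 0.002 m).
It fails at once if the robot presses on the carton with more than 40 N (contact force between any of the arm, the fingers and carton above 40 N).
It fails at once if a bystander is moved by more than 30 mm (distance of any of label_roll, tie_tub, date_stamp, tally_counter, steel_scoop, tray_open from where it was at the start of the episode above 0.03 m).
It also fails if it takes over 72 s, if anything falls off the work surface, if the arm or the gripper's body presses on something with over 40 N, if the wrist force passes 120 N, or if a joint passes its speed limit or range.

### The arm

A 6-joint arm with a two-finger parallel gripper is mounted at the origin on a cart in front of the work surface, level with it; the furniture and walls round the work are solid. World frame = base frame: x ahead of the robot, y to its left, z up, the work surface at z = 0. Lengths are in m, angles in degrees, forces in N, time in s.
With the tool pointing down it reaches from about 0.4 to 0.925 m from the base axis. Payload 12.5 kg.
Tool frame: the origin (TCP) lies at the very end of the fingers, on their centre line; the grasp point (between the pads) lies 19 mm behind it; z points along the fingers, y is the line along which they close (so a half turn about z gives the same grasp; the last joint's range is limited). The gripper opens to 95 mm and grips with 3 to 60 N. Pads are 20 mm wide; open, the fingers measure 119 mm over their backs; the gripper's body (75 mm by 180 mm) begins 59 mm behind the grasp point.
Start: joints at [59.095, 28.126, 89.318, -0, 62.55, -6.05], TCP at [0.263, 0.567, 0.215] pointing down, gripper open.
Joint ranges: [-177.58, 177.58], [-47.91, 125.51], [2.72, 160], [-65.01, 245.01], [3.68, 167.84], [-153.87, 153.87]. Speed limits (degrees/s): [127.2, 127.2, 159.86, 180, 180, 180].

### API

Orientations are given as [roll, pitch, yaw] about the fixed x, y, z axes, in that order (R = Rz(yaw) Ry(pitch) Rx(roll)).
In Python, from workcell import robot gives the robot as it stands.
- The arm moves only by the tool apply_moves, never from a script. Its arguments are lists of equal length, an entry for each row: "fingers": the finger opening in mm, from 0 to 95.1; "linear": the shift along the world's x, y, z in mm, a list of three; "turn": the turn, a rotation vector about the world's x, y, z in degrees, a list of three. In form: {"fingers": [fingers, ...], "linear": [[x, y, z], ...], "turn": [[rx, ry, rz], ...]}. A call has 1 to 8 rows; each row is the pose to reach, as a shift and turn from the pose commanded when the call began; what a row does not reach only later rows make up. A row lasts 1/8 s, in which the tool goes at most 62.5 mm and 10.7 degrees, less where a joint would pass 70% of its speed; a pose out of reach is approached as far as the arm can. A call with a gripper value outside its range is refused whole. The fingers move at their own pace and stop on an object; the grip force is fixed at half the most. Time passes only in rows, so rows that repeat a pose let the fingers close. It gives the time, the measured TCP pose, the force, the opening and the grip force at its end, in the units of the state.
- robot.get_state(): the state, without advancing time (a new reading comes with each control period).
- robot.capture(name): name is "scene" or "side" or "wrist"; returns a dict with "image" (420x560x3 uint8, red, green, blue), "depth" (420x560 float32, m along the optical axis (not along the pixel's ray), 0 where there is no reading), "fx", "fy", "cx", "cy" (pixels), "k1" (the pictures are not rectified: a ray, as slopes to the right and down, at radius r is drawn at 1 + k1 r^2 times it, then the intrinsics apply), "rvec" (rotation vector, rad) and "tvec" (3), from world to camera coordinates, as OpenCV has them. Camera axes: x right, y down, z forward; pixel columns grow to the right and rows downward; lengths in m; the calibration is good to about 2 mm. A picture is of the moment at which its call begins.
- robot.job_done(): hands the job in; it is judged then, once.
The state is a dict: "clock": time; "qpos": joint angles; "dq": joint speeds; "effort": joint torques, N m; "ee_pos": TCP position; "orientation": TCP orientation; "wrist_force": force on the tool from outside, world axes, zero at the start; "moment": the same for the moment, N m; "grip_width": finger opening in m; "gripper_force": force on a finger pad.
Only numpy, scipy, OpenCV 4.12 (cv2) and the standard library are available. Lean on these libraries where they do the work, as an engineer would, in place of code of your own. Each camera call takes 0.05 s, during which the arm holds its last target. There are 200 camera calls.

## Working session

There is one attempt and no reset: what is moved stays moved. The work goes in short steps, Python scripts to look and compute and a tool call to move; the robot and the scene stay as the last step left them, time stands still between calls to the robot, and variables do not carry over. Pictures are saved under pics/ and viewed, at most 10 in all, crops included, and the job is handed in when it is done.

Besides the shell and the picture viewer there is one more tool, called after "Call:" as name(argument=value, ...) on one line, values as JSON. apply_moves: Moves the arm, as the interface text tells. Its arguments: {"type":"object","properties":{"fingers":{"type":"array"},"linear":{"type":"array"},"turn":{"type":"array"}},"required":["fingers","linear","turn"]}

```bash
mkdir -p pics; ls; cat > h.py <<'E'
import numpy as np, cv2, pickle
from workcell import robot
def cap(n):
    c=robot.capture(n); pickle.dump(c,open(f'pics/{n}.pkl','wb')); return c
def load(n): return pickle.load(open(f'pics/{n}.pkl','rb'))
def cam(c):
    R=cv2.Rodrigues(np.array(c['rvec'],float))[0]; t=np.array(c['tvec'],float).ravel(); return R,t
def slopes(c,uv):
    uv=np.atleast_2d(np.array(uv,float)); K=np.array([[c['fx'],0,c['cx']],[0,c['fy'],c['cy']],[0,0,1.]])
    return cv2.undistortPoints(uv.reshape(-1,1,2),K,np.array([c['k1'],0,0,0.])).reshape(-1,2)
def plane(c,uv,z):
    R,t=cam(c); s=slopes(c,uv); d=np.c_[s,np.ones(len(s))]@R; o=-R.T@t
    return o+d*((z-o[2])/d[:,2])[:,None]
def cloud(c):
    R,t=cam(c); h,w=c['depth'].shape; g=np.stack(np.meshgrid(np.arange(w),np.arange(h)),-1).reshape(-1,2)
    s=slopes(c,g); D=c['depth'].reshape(-1,1); P=(np.c_[s,np.ones(len(s))]*D-t)@R
    P[D[:,0]<=0]=np.nan
    return P.reshape(h,w,3)
def save(n,im): cv2.imwrite('pics/'+n,im[:,:,::-1])
E
python3 - <<'E'
from h import *
for n in ['scene','side']:
    c=cap(n); save(n+'0.png',c['image']); R,t=cam(c); print(n,-R.T@t,c['fx'],c['k1'])
print(robot.get_state())
E
```

```text
pics
scene [ 0.076335   -0.68173947  1.13688786] 483.74864291722304 -0.17438255023141175
side [ 0.38890803 -1.33605896  0.72483816] 522.3798224634508 0.024300783741929073
{'clock': 0.1, 'qpos': array([ 5.90947701e+01,  2.81604798e+01,  8.93449636e+01, -8.10265637e-04,
        6.25499285e+01, -6.05198153e+00]), 'dq': array([-0.04502128,  0.05054465, -0.10074389,  0.02482668, -0.05418615,
       -0.0120347 ]), 'effort': array([ 2.77400330e-03, -6.13621473e+01, -2.58604360e+01,  6.94411620e-02,
        4.70054441e-02, -6.99834413e-05]), 'ee_pos': array([0.26257739, 0.56694242, 0.21413254]), 'orientation': array([-1.79944861e+02, -5.12322426e-03,  1.55147123e+02]), 'wrist_force': array([ 0.08938439, -0.38062658,  0.00932533]), 'moment': array([-0.03173574, -0.01193304,  0.02042157]), 'gripper_force': 0.0, 'grip_width': 0.09460173322714553}
```

View pics/scene0.png

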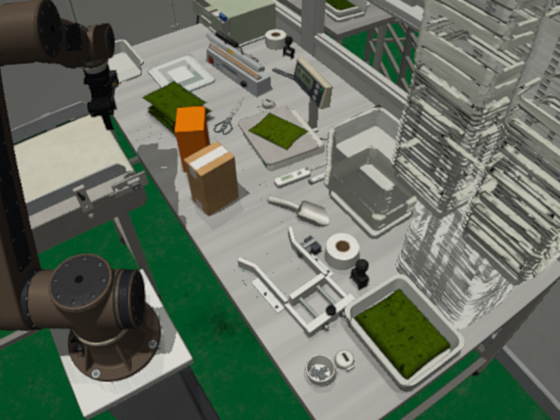

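View pics/side0.png

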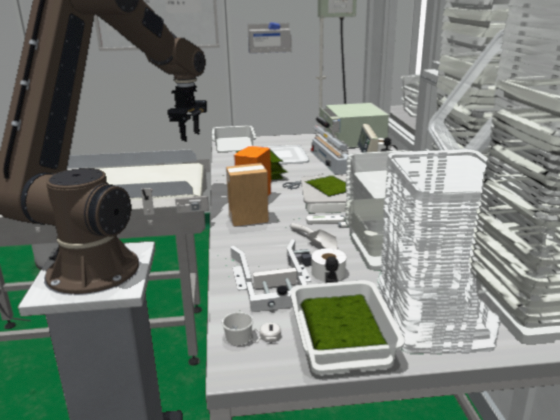

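Candidates for the carton are the brown box at scene (211,180) and the orange box at (192,130), which is the excluded decoy. I choose the brown one. For the stop, the candidates are the white block across the rails at about (325,295) and the outer cross member. A close crop and the depth data will settle it.

```bash
python3 - <<'E'
from h import *
c=load('scene'); im=c['image']
a=cv2.resize(im[130:225,165:250],None,fx=4,fy=4,interpolation=cv2.INTER_CUBIC)
b=cv2.resize(im[220:340,225:365],None,fx=5,fy=5,interpolation=cv2.INTER_CUBIC)[:, :]
b=cv2.resize(b,(443,380)); save('crop1.png',np.hstack([a,b]))
P=cloud(c); hsv=cv2.cvtColor(im,cv2.COLOR_RGB2HSV)
# carton
reg=np.zeros(im.shape[:2],bool); reg[140:220,175:245]=1
p=P[reg]; 
top=p[(abs(p[:,2]-.18)<.006)]
print('top n',len(top),top.mean(0), cv2.minAreaRect((top[:,:2]*1000).astype(np.float32)))
reg=np.zeros(im.shape[:2],bool); reg[222:340,232:362]=1
p=P[reg]
z=p[:,2];print(np.histogram(z,bins=np.arange(-.01,.07,.005)))
for lo,hi in [(.028,.038),(.040,.048)]:
    q=p[(z>lo)&(z<hi)]; print(lo,len(q),q.mean(0), cv2.minAreaRect((q[:,:2]*1000).astype(np.float32)))
# topdown height map of area
x0,y0,s=.25,-.35,.002
for n in ['scene','side']:
    p=cloud(load(n)).reshape(-1,3); col=load(n)['image'].reshape(-1,3)
    k=np.isfinite(p).all(1)&(p[:,2]<.25)&(p[:,2]>-.02); p=p[k];col=col[k]
    o=np.argsort(p[:,2]); p=p[o];col=col[o]
    iy=((.55-p[:,1])/s).astype(int); ix=((p[:,0]-x0)/s).astype(int)
    ok=(ix>=0)&(ix<300)&(iy>=0)&(iy<450)
    M=np.zeros((450,300,3),np.uint8); M[iy[ok],ix[ok]]=col[ok]; 
    H=np.full((450,300),np.nan); 
    M=cv2.dilate(M,np.ones((2,2))) ; 
    for k in range(0,450,50): cv2.putText(M,f'{.55-k*s:.2f}',(0,k+8),0,.3,(255,0,0))
    for k in range(0,300,50): cv2.putText(M,f'{x0+k*s:.2f}',(k,445),0,.3,(255,0,0))
    globals()[n]=M
save('top.png',np.hstack([scene,side]))
E
```

```text
top n 925 [0.44773718 0.27193312 0.17878875] ((448.35955810546875, 274.02630615234375), (121.59111785888672, 96.86334228515625), 7.707126140594482)
(array([ 237, 4904, 4653,  487,  279,  378,  565,  379,  761,  546,  304,
        320,  502,   70,  103]), array([-0.01 , -0.005,  0.   ,  0.005,  0.01 ,  0.015,  0.02 ,  0.025,
        0.03 ,  0.035,  0.04 ,  0.045,  0.05 ,  0.055,  0.06 ,  0.065]))
0.028 1344 [ 0.51057925 -0.14244594  0.0335602 ] ((514.9287109375, -127.51869201660156), (337.7604675292969, 362.04571533203125), 61.180015563964844)
0.04 461 [ 0.54623662 -0.17580339  0.04396576] ((493.6656494140625, -129.27349853515625), (295.174560546875, 328.5433349609375), 54.75988006591797)
```

View pics/crop1.png

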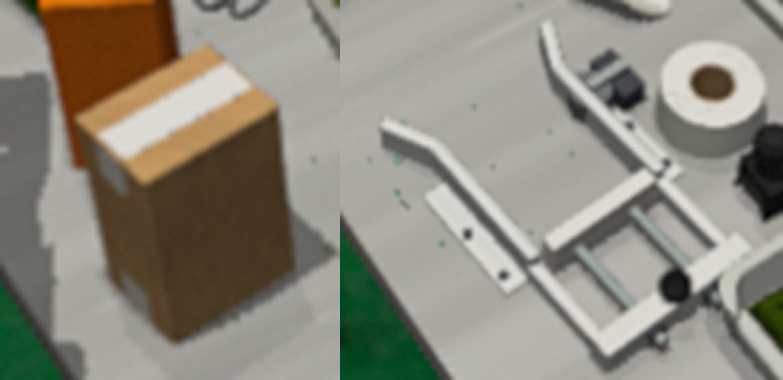

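View pics/top.png

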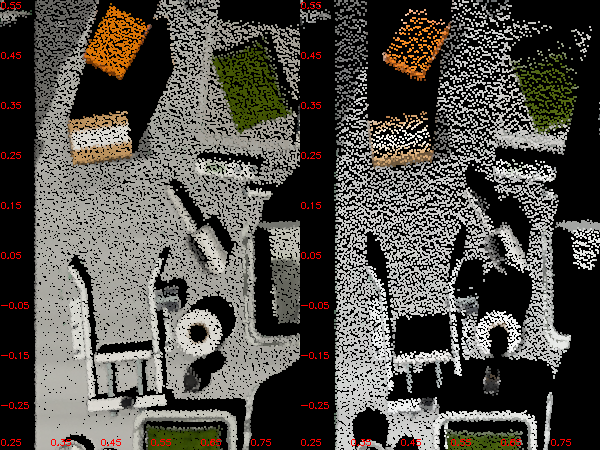

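The crop shows the brown carton with tape on its top end, with the plain face towards the jig. In scene pixels the jig's stop is the white crossbar at about (325,285), and the outer cross member is the far end at about (330,318). In the top-down map the carton is at about (0.45,0.275), the mouth at y≈0.04 and the stop at y≈-0.15. Next I fit these lines.

```bash
python3 - <<'E'
from h import *
def line(q,name,ax=1):
    # x as fn of y (ax=1) or y as fn of x
    a,b=(q[:,1],q[:,0]) if ax else (q[:,0],q[:,1])
    k=np.ones(len(a),bool)
    for _ in range(8):
        f=np.polyfit(a[k],b[k],1); r=b-np.polyval(f,a); k=abs(r)<max(.007,0)
    print(name,k.sum(),'slope deg %.2f'%np.degrees(np.arctan(f[0])),'at mid %.4f -> %.4f'%(a[k].mean(),np.polyval(f,a[k].mean())),'range',a[k].min(),a[k].max(), 'resid pct',np.percentile(r[k],[2,98]))
    return f
for n in ['scene','side']:
    p=cloud(load(n)).reshape(-1,3); p=p[np.isfinite(p).all(1)]; x,y,z=p.T
    print(n,'table z',np.median(z[(abs(x-.48)<.04)&(abs(y+.05)<.05)]))
    t=(z>.031)&(z<.040)
    L=p[t&(x>.39)&(x<.44)&(y<0-.02)&(y>-.14)]; Rr=p[t&(x>.52)&(x<.57)&(y<-.0)&(y>-.14)]
    line(L,'Lrail'); line(Rr,'Rrail')
    S=p[(z>.040)&(z<.049)&(x>.435)&(x<.525)&(y<-.12)&(y>-.19)]; line(S,'stop top',0)
    S=p[(z>.01)&(z<.038)&(x>.435)&(x<.525)&(y<-.12)&(y>-.175)]; 
    if len(S): line(S,'stop side',0)
    C=p[(abs(z-.18)<.006)&(x<.52)&(x>.36)&(y>.18)&(y<.36)]; print('ctop',C.mean(0),cv2.minAreaRect((C[:,:2]*1000).astype(np.float32)))
    F=p[(z>.02)&(z<.16)&(x>.385)&(x<.50)&(y>.19)&(y<.26)]; 
    if len(F): line(F,'cfront',0)
    O=p[(z>.02)&(z<.2)&(x>.3)&(x<.56)&(y>.36)&(y<.57)]; print('orange',O.min(0),O.max(0))
E
```

```text
scene table z -0.001014310634624239
Lrail 178 slope deg -5.13 at mid -0.0808 -> 0.4194 range -0.1390041906825371 -0.021010460601631937 resid pct [-0.00618258  0.00642016]
Rrail 172 slope deg -4.48 at mid -0.0731 -> 0.5557 range -0.13954161408785198 -0.0017464565401820995 resid pct [-0.00562547  0.0062275 ]
stop top 147 slope deg 4.16 at mid 0.4817 -> -0.1632 range 0.43865316813818106 0.5242160070042412 resid pct [-0.00660745  0.00629451]
stop side 141 slope deg 3.66 at mid 0.4806 -> -0.1706 range 0.4384853003604882 0.5244113845595786 resid pct [-0.00249324  0.00461373]
ctop [0.44773718 0.27193312 0.17878875] ((448.35955810546875, 274.02630615234375), (121.59111785888672, 96.86334228515625), 7.707126140594482)
cfront 1013 slope deg 7.36 at mid 0.4460 -> 0.2311 range 0.3946188547135638 0.49998396323916255 resid pct [-0.00421397  0.00428676]
orange [0.41544397 0.39324803 0.02419523] [0.55078333 0.54354331 0.18507396]
side table z -0.0007522901362130946
Lrail 94 slope deg -5.36 at mid -0.0838 -> 0.4185 range -0.1390306375987704 -0.021123869595912188 resid pct [-0.00571882  0.00595398]
Rrail 107 slope deg -2.96 at mid -0.0762 -> 0.5546 range -0.13916424877817432 -0.0028302174428574437 resid pct [-0.00584428  0.00644473]
stop top 94 slope deg 2.15 at mid 0.4802 -> -0.1680 range 0.43865396301484927 0.5246488762569471 resid pct [-0.00668431  0.00650819]
stop side 280 slope deg 3.28 at mid 0.4835 -> -0.1700 range 0.4378049565378169 0.5242712057784522 resid pct [-0.00402734  0.00482666]
ctop [0.44894046 0.26662706 0.17874362] ((449.01080322265625, 271.927001953125), (119.59353637695312, 98.08161926269531), 9.210285186767578)
cfront 1219 slope deg 7.66 at mid 0.4477 -> 0.2304 range 0.39485134731035715 0.4999449268074102 resid pct [-0.00624297  0.00625756]
orange [0.41588309 0.39011379 0.02174374] [0.54817364 0.53189208 0.18271608]
```

Call:
apply_moves(fingers=[60,60,60,60,60,60,60,60], linear=[[0,0,50],[40,-48,60],[80,-97,60],[120,-145,60],[155,-188,60],[174,-212,60],[174,-212,20],[174,-212,-20]], turn=[[0,0,-8],[0,0,-18],[0,0,-28],[0,0,-38],[0,0,-48],[0,0,-57.5],[0,0,-57.5],[0,0,-57.5]])

```text
clock: 1.1
ee_pos: [0.437, 0.3546, 0.1937]
orientation: [180.0, -0.0, 97.6]
wrist_force: [0.6, 0.3, -0.2]
grip_width: 0.0601
gripper_force: 0.0
```

Call:
apply_moves(fingers=[60,60,60,60], linear=[[0,0,-20],[0,0,-35],[0,0,-35],[0,0,-35]], turn=[[0,0,0],[0,0,0],[0,0,0],[0,0,0]])

```text
clock: 1.6
ee_pos: [0.437, 0.3554, 0.1604]
orientation: [179.9, -0.0, 97.7]
wrist_force: [0.2, -0.4, 0.5]
grip_width: 0.0598
gripper_force: 0.0
```

Call:
apply_moves(fingers=[60,60,60,60,60,60,60,60], linear=[[1,-8,0],[2,-15,0],[2.6,-20,0],[3.3,-25,0],[4,-30,0],[4.6,-35,0],[5.3,-40,0],[6,-45,0]], turn=[[0,0,0],[0,0,0],[0,0,0],[0,0,0],[0,0,0],[0,0,0],[0,0,0],[0,0,0]])

```text
clock: 2.6
ee_pos: [0.4427, 0.3098, 0.1596]
orientation: [-180.0, 0.0, 97.6]
wrist_force: [-1.1, 1.0, 1.4]
grip_width: 0.0596
gripper_force: 0.8
```

```bash
python3 - <<'E'
from h import *
c=cap('side'); P=cloud(c); im=c['image']
s=robot.get_state(); print(s['wrist_force'],s['ee_pos'])
p=P.reshape(-1,3); p=p[np.isfinite(p).all(1)]; x,y,z=p.T
F=p[(z>.015)&(z<.16)&(x>.40)&(x<.50)&(y>.1)&(y<.26)]
f=np.polyfit(F[:,2],F[:,1],1); print('tilt deg',np.degrees(np.arctan(-f[0])),'front bottom y',f[1],len(F))
save('tip.png',cv2.resize(im[110:270,200:400],None,fx=2.5,fy=2.5))
E
```

```text
[ 0.86224291  1.16893517 -0.0177099 ] [0.44269461 0.3093269  0.1595759 ]
tilt deg 8.782570647281464 front bottom y 0.2303952000279714 1214
```

Call:
apply_moves(fingers=[60,60,60,60,60,60,60,60], linear=[[1,-8,0],[2,-16,0],[3,-23,0],[4,-30,0],[5,-36,0],[5.6,-42,0],[6.3,-48,0],[7,-53,0]], turn=[[0,0,0],[0,0,0],[0,0,0],[0,0,0],[0,0,0],[0,0,0],[0,0,0],[0,0,0]])

```text
clock: 3.65
ee_pos: [0.4497, 0.2568, 0.1596]
orientation: [-180.0, 0.0, 97.6]
wrist_force: [-0.0, 0.3, 0.1]
grip_width: 0.0597
gripper_force: 0.0
```

Call:
apply_moves(fingers=[60,60,60,60,60,60], linear=[[0,0,0],[0,0,0],[0,0,0],[0,0,0],[0,0,0],[0,0,0]], turn=[[0,0,0],[0,0,0],[0,0,0],[0,0,0],[0,0,0],[0,0,0]])

```text
clock: 4.4
ee_pos: [0.4497, 0.2572, 0.1597]
orientation: [180.0, 0.0, 97.6]
wrist_force: [0.1, -0.1, -0.4]
grip_width: 0.0601
gripper_force: 0.0
```

```bash
cat >> h.py <<'E'
def lying():
    for n in ['scene','side']:
        c=cap(n); p=cloud(c).reshape(-1,3); p=p[np.isfinite(p).all(1)]; x,y,z=p.T
        T=p[(abs(z-.09)<.005)&(x>.36)&(x<.57)&(y>-.19)&(y<.34)]
        if len(T)>200: print(n,len(T),cv2.minAreaRect((T[:,:2]*1000).astype(np.float32)),T.mean(0))
        else: print(n,'top pts',len(T))
E
python3 - <<'E'
from h import *
lying(); s=robot.get_state(); print(s['wrist_force'],s['ee_pos'])
save('tip2.png',np.hstack([load('scene')['image'][100:340,120:400],load('side')['image'][100:340,150:430]]))
E
```

```text
scene 1973 ((470.0437316894531, 140.23977661132812), (122.90312194824219, 184.97857666015625), 7.992292881011963) [0.46892647 0.13427473 0.09008215]
side 940 ((468.45562744140625, 137.3894805908203), (120.2571029663086, 189.92288208007812), 8.005420684814453) [0.46861765 0.12846608 0.08902975]
[ 0.48206547  0.7579486  -1.28056473] [0.44968598 0.25714039 0.15964046]
```

View pics/tip2.png

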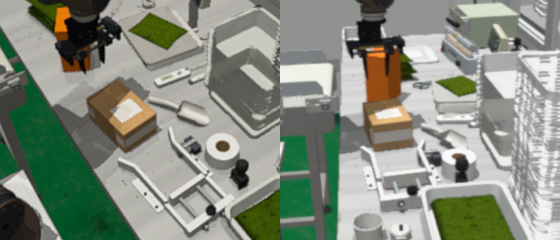

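The carton lies flat with the label up, at about (0.469,0.139) with yaw 8°, right in front of the mouth. Next I lower the tool behind it and push along the jig axis.

Call:
apply_moves(fingers=[90,90,90,90,90,90], linear=[[5,5,0],[10,7,-30],[10,7,-75],[10,7,-115],[10,7,-115],[10,7,-115]], turn=[[0,0,-3.1],[0,0,-3.1],[0,0,-3.1],[0,0,-3.1],[0,0,-3.1],[0,0,-3.1]])

```text
clock: 5.25
ee_pos: [0.4602, 0.2644, 0.0458]
orientation: [179.9, -0.0, 94.5]
wrist_force: [-0.2, 0.8, 0.6]
grip_width: 0.0897
gripper_force: 0.0
```

Call:
apply_moves(fingers=[90,90,90,90,90,90,90,90], linear=[[0.8,-10,0],[1.4,-18,0],[2,-25,0],[2.5,-32,0],[3,-39,0],[3.6,-46,0],[4.2,-53,0],[4.7,-60,0]], turn=[[0,0,0],[0,0,0],[0,0,0],[0,0,0],[0,0,0],[0,0,0],[0,0,0],[0,0,0]])

```text
clock: 6.25
ee_pos: [0.4643, 0.2037, 0.0446]
orientation: [-180.0, 0.0, 94.5]
wrist_force: [0.5, 4.0, 2.5]
grip_width: 0.0899
gripper_force: 1.8
```

```bash
python3 - <<'E'
from h import *
lying(); s=robot.get_state(); print(s['wrist_force'],s['ee_pos'])
E
```

```text
scene 2103 ((467.3440856933594, 108.07017517089844), (123.12857818603516, 198.16285705566406), 4.7989654541015625) [0.46646602 0.0966663  0.09001733]
side 1016 ((465.5953063964844, 106.41383361816406), (120.39104461669922, 206.1318817138672), 3.8621983528137207) [0.46595295 0.09156766 0.08912948]
[-0.73299868 -0.10003867  0.1597042 ] [0.46419888 0.20327172 0.04449212]
```

Call:
apply_moves(fingers=[90,90,90,90,90,90,90,90], linear=[[1,-4,0],[2,-8,0],[3,-12,0],[3.8,-16,0],[4.5,-20,0],[5,-24,0],[5.5,-28,0],[6,-32,0]], turn=[[0,0,0],[0,0,0],[0,0,0],[0,0,0],[0,0,0],[0,0,0],[0,0,0],[0,0,0]])

```text
clock: 7.35
ee_pos: [0.4706, 0.1719, 0.0447]
orientation: [180.0, -0.0, 94.6]
wrist_force: [2.5, 5.4, -0.9]
grip_width: 0.0899
gripper_force: 2.4
```

```bash
python3 - <<'E'
from h import *
lying(); s=robot.get_state(); print(s['wrist_force'],s['ee_pos'])
E
```

```text
scene 2148 ((473.8851013183594, 76.0069808959961), (122.69982147216797, 197.81629943847656), 4.461235046386719) [0.47261451 0.06464459 0.09013706]
side 1082 ((472.2339172363281, 74.23229217529297), (120.59613037109375, 207.8135223388672), 3.9011526107788086) [0.47261357 0.06001751 0.08915657]
[ 0.73856326  0.24804431 -0.36702919] [0.47056925 0.1717481  0.04475603]
```

Call:
apply_moves(fingers=[90,90,90,90,90,90,90,90], linear=[[0.5,-4,0],[1,-8,0],[1.4,-12,0],[1.8,-16,0],[2.1,-20,0],[2.4,-24,0],[2.7,-28,0],[3,-32,0]], turn=[[0,0,0],[0,0,0],[0,0,0],[0,0,0],[0,0,0],[0,0,0],[0,0,0],[0,0,0]])

```text
clock: 8.45
ee_pos: [0.4734, 0.1401, 0.0447]
orientation: [180.0, -0.0, 94.5]
wrist_force: [0.7, 6.3, 3.5]
grip_width: 0.0901
gripper_force: 3.3
```

Call:
apply_moves(fingers=[90,90,90,90,90,90,90,90], linear=[[0.3,-4,0],[0.6,-8,0],[1,-12,0],[1.3,-16,0],[1.6,-20,0],[1.9,-24,0],[2.2,-28,0],[2.5,-32,0]], turn=[[0,0,0],[0,0,0],[0,0,0],[0,0,0],[0,0,0],[0,0,0],[0,0,0],[0,0,0]])

```text
clock: 9.45
ee_pos: [0.4759, 0.108, 0.0447]
orientation: [180.0, -0.0, 94.5]
wrist_force: [1.3, 5.4, 3.5]
grip_width: 0.0902
gripper_force: 3.0
```

```bash
python3 - <<'E'
from h import *
lying(); s=robot.get_state(); print(s['wrist_force'],s['ee_pos'])
p=cloud(load('side')).reshape(-1,3); x,y,z=p.T
F=p[(z>.05)&(z<.085)&(x>.43)&(x<.52)&(y<.05)&(y>-.15)]
if len(F): f=np.polyfit(F[:,0],F[:,1],1); print('lead face y at .48',np.polyval(f,.48),np.degrees(np.arctan(f[0])),len(F))
S=p[(z>.006)&(z<.046)&(x>.445)&(x<.52)&(y<-.125)&(y>-.19)]; print('stop y front pct',np.percentile(S[:,1]-np.tan(np.radians(4.3))*(S[:,0]-.48),[2,10,50,90,98]))
E
```

```text
scene 2308 ((479.2647705078125, 11.498611450195312), (122.5209732055664, 195.07289123535156), 3.681595802307129) [0.47829213 0.00079037 0.0900492 ]
side 1206 ((477.6958312988281, 10.132682800292969), (120.15019226074219, 206.87078857421875), 4.095536231994629) [ 0.47822615 -0.00500827  0.08912165]
[ 0.78348996 -1.11267543 -0.18088202] [0.47568296 0.10766484 0.04456048]
lead face y at .48 -0.08591852641720574 4.538878370978817 376
stop y front pct [-0.17839291 -0.17385656 -0.17059999 -0.16326347 -0.1568486 ]
```

Call:
apply_moves(fingers=[90,90,90,90,90,90,90,90], linear=[[0.3,-4,0],[0.6,-8,0],[1,-12,0],[1.3,-16,0],[1.6,-20,0],[1.9,-24,0],[2.2,-28,0],[2.5,-32,0]], turn=[[0,0,0],[0,0,0],[0,0,0],[0,0,0],[0,0,0],[0,0,0],[0,0,0],[0,0,0]])

```text
clock: 10.55
ee_pos: [0.4783, 0.0758, 0.0446]
orientation: [-180.0, 0.0, 94.6]
wrist_force: [-0.1, 3.6, -0.7]
grip_width: 0.0897
gripper_force: 1.6
```

Call:
apply_moves(fingers=[90,90,90,90,90,90,90,90], linear=[[0.3,-4,0],[0.6,-8,0],[0.9,-11,0],[1.1,-14,0],[1.3,-17,0],[1.5,-19,0],[1.6,-21,0],[1.7,-22,0]], turn=[[0,0,0],[0,0,0],[0,0,0],[0,0,0],[0,0,0],[0,0,0],[0,0,0],[0,0,0]])

```text
clock: 11.55
ee_pos: [0.4801, 0.054, 0.0447]
orientation: [180.0, 0.0, 94.5]
wrist_force: [-0.2, 2.9, -0.4]
grip_width: 0.0899
gripper_force: 1.6
```

```bash
cat > gap.py <<'E'
from h import *
lying(); s=robot.get_state(); print(s['wrist_force'],s['ee_pos'])
c=load('side');p=cloud(c).reshape(-1,3); x,y,z=p.T
u=y-np.tan(np.radians(4.3))*(x-.48)
for zz in [(.05,.085)]:
    F=(z>.05)&(z<.085)&(x>.44)&(x<.52)&(y<.05)&(y>-.19)
    print('lead',np.median(u[F]),F.sum())
S=(z>.008)&(z<.038)&(x>.445)&(x<.52)&(u<-.165)&(u>-.18); print('stop back',np.median(u[S]),S.sum())
T=(abs(z-.044)<.003)&(x>.445)&(x<.52)&(u<-.15)&(u>-.18); print('stop top',np.percentile(u[T],[3,50,97]),T.sum())
E
python3 gap.py; python3 - <<'E'
from h import *
c=load('scene');save('gap1.png',cv2.resize(c['image'][215:335,235:375],None,fx=5,fy=5,interpolation=cv2.INTER_CUBIC))
E
```

```text
scene 2477 ((482.94268798828125, -37.58348846435547), (122.0610122680664, 207.2874298095703), 4.541584491729736) [ 0.48268612 -0.05271819  0.09014709]
side 1328 ((481.4771423339844, -42.470428466796875), (119.3462142944336, 207.20535278320312), 4.787914752960205) [ 0.48215427 -0.0580774   0.08914695]
[-1.31553726  1.52000316 -1.55236959] [0.48011204 0.05403045 0.04467361]
lead -0.13984438050361062 357
stop back -0.17086455454233906 277
stop top [-0.17426659 -0.16549456 -0.15570891] 100
```

View pics/gap1.png

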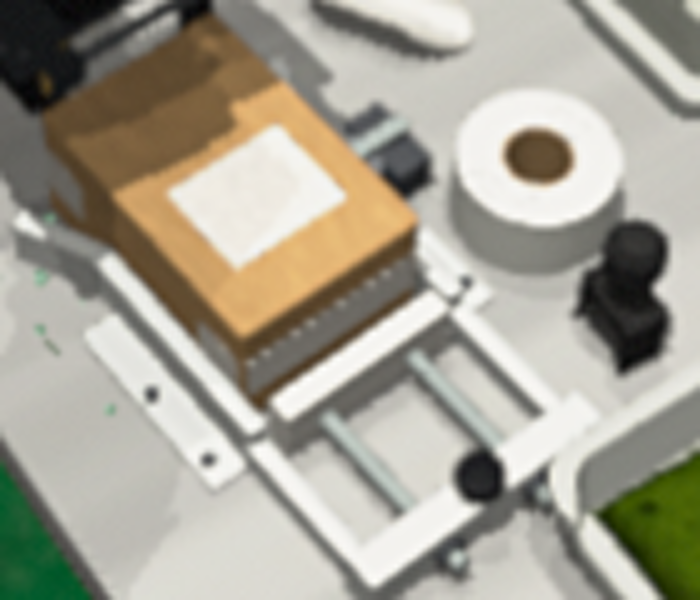

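The crop shows the carton between the rails, square, past the roller, with about 15 mm left to the stop (white bar at about (360,355) in the crop). I now go slowly.

Call:
apply_moves(fingers=[90,90,90,90,90,90,90,90], linear=[[0.1,-1.5,0],[0.2,-3,0],[0.3,-4.5,0],[0.5,-6,0],[0.6,-7,0],[0.6,-8,0],[0.7,-9,0],[0.8,-10,0]], turn=[[0,0,0],[0,0,0],[0,0,0],[0,0,0],[0,0,0],[0,0,0],[0,0,0],[0,0,0]])

```text
clock: 12.65
ee_pos: [0.4809, 0.0441, 0.0447]
orientation: [180.0, -0.0, 94.5]
wrist_force: [-0.8, 3.7, -1.5]
grip_width: 0.0895
gripper_force: 1.8
```

```bash
python3 gap.py
```

```text
scene 2511 ((484.93524169921875, -55.35253143310547), (122.15721893310547, 190.57237243652344), 4.541939735412598) [ 0.48360921 -0.06273721  0.08997214]
side 1352 ((482.9445495605469, -56.29716491699219), (120.85745239257812, 201.97695922851562), 4.4835357666015625) [ 0.48296139 -0.06838312  0.08907336]
[-1.40566496  2.62869873 -1.24604312] [0.4808988  0.04397525 0.04464866]
lead -0.14985340036336026 370
stop back -0.17057868353200417 277
stop top [-0.17291978 -0.16279069 -0.15049059] 113
```

Call:
apply_moves(fingers=[90,90,90,90,90,90], linear=[[0,-0.5,0],[0.1,-1,0],[0.1,-1.5,0],[0.2,-2,0],[0.2,-2.5,0],[0.2,-3,0]], turn=[[0,0,0],[0,0,0],[0,0,0],[0,0,0],[0,0,0],[0,0,0]])

```text
clock: 13.5
ee_pos: [0.4811, 0.0411, 0.0447]
orientation: [180.0, 0.0, 94.5]
wrist_force: [-0.8, 3.2, -0.2]
grip_width: 0.0901
gripper_force: 1.8
```

Call:
apply_moves(fingers=[90,90,90], linear=[[0,-0.3,0],[0,-0.6,0],[0.1,-0.9,0]], turn=[[0,0,0],[0,0,0],[0,0,0]])

```text
clock: 13.88
ee_pos: [0.4812, 0.0402, 0.0447]
orientation: [180.0, 0.0, 94.5]
wrist_force: [-1.0, 3.3, -1.2]
grip_width: 0.0898
gripper_force: 1.8
```

Call:
apply_moves(fingers=[90,90], linear=[[0,-0.3,0],[0,-0.6,0]], turn=[[0,0,0],[0,0,0]])

```text
clock: 14.12
ee_pos: [0.4812, 0.0396, 0.0447]
orientation: [180.0, 0.0, 94.5]
wrist_force: [-1.0, 4.6, -1.3]
grip_width: 0.0901
gripper_force: 2.3
```

Call:
apply_moves(fingers=[90,90], linear=[[0,-0.2,0],[0,-0.4,0]], turn=[[0,0,0],[0,0,0]])

```text
clock: 14.38
ee_pos: [0.4812, 0.0395, 0.0447]
orientation: [180.0, -0.0, 94.6]
wrist_force: [-0.5, 8.6, 0.0]
grip_width: 0.0901
gripper_force: 4.5
```

Call:
apply_moves(fingers=[90,90], linear=[[0,-0.2,0],[0,-0.3,0]], turn=[[0,0,0],[0,0,0]])

```text
clock: 14.62
ee_pos: [0.4812, 0.0395, 0.0447]
orientation: [180.0, -0.0, 94.6]
wrist_force: [-0.3, 11.2, 0.9]
grip_width: 0.09
gripper_force: 5.6
```

Contact. Sliding takes about 3.3 N, so the stop now feels about 8 N. I add 0.1 mm and hold briefly.

Call:
apply_moves(fingers=[90,90,90], linear=[[0,-0.1,0],[0,-0.1,0],[0,-0.1,0]], turn=[[0,0,0],[0,0,0],[0,0,0]])

```text
clock: 15.0
ee_pos: [0.4811, 0.0395, 0.0447]
orientation: [180.0, -0.0, 94.6]
wrist_force: [-0.6, 11.8, 0.9]
grip_width: 0.09
gripper_force: 5.7
```

```bash
python3 gap.py
```

```text
scene 2516 ((484.89984130859375, -57.84313201904297), (122.23126983642578, 195.42776489257812), 4.817876815795898) [ 0.48344117 -0.06763882  0.09007975]
side 1362 ((482.9079284667969, -57.612762451171875), (119.74388122558594, 204.57872009277344), 4.59169340133667) [ 0.48314519 -0.07310936  0.08916211]
[-0.88696155 11.90944674  0.60992109] [0.48114936 0.03944001 0.04475126]
lead -0.15437360930126434 372
stop back -0.17041289516234032 270
stop top [-0.17408899 -0.16270955 -0.1519983 ] 134
```

Call:
apply_moves(fingers=[90,90,90,90,90,90,90,90], linear=[[0,0.6,0],[-0.1,2,0],[-0.7,8,0],[-2,22,0],[-3,40,0],[-3,40,50],[-3,40,100],[-3,40,100]], turn=[[0,0,0],[0,0,0],[0,0,0],[0,0,0],[0,0,0],[0,0,0],[0,0,0],[0,0,0]])

```text
clock: 16.1
ee_pos: [0.4794, 0.0797, 0.1476]
orientation: [179.6, 0.0, 94.6]
wrist_force: [-0.9, 0.4, -0.3]
grip_width: 0.09
gripper_force: 0.0
```

```bash
python3 gap.py
```

```text
scene 2509 ((484.6706848144531, -63.78245544433594), (121.17379760742188, 183.0349884033203), 3.847402334213257) [ 0.48373576 -0.06781363  0.09009055]
side 1346 ((483.49578857421875, -65.28402709960938), (119.95329284667969, 187.96603393554688), 4.683006763458252) [ 0.48331752 -0.07416643  0.08901165]
[-0.75060519 -0.49667092 -0.69563797] [0.4779591  0.0793941  0.14468042]
lead -0.1546408501004266 372
stop back -0.17065397160337686 273
stop top [-0.17309405 -0.16177302 -0.15178794] 141
```

The carton stayed home against the stop and the gripper is clear, so I hand the job in.

```bash
python3 -c "
from workcell import robot
print(robot.job_done())"
```

```text
the job is handed in; nothing more can be done
None
```

I tipped the carton label up, pushed it home and pressed it on the stop with about 8–9 N; the cameras show the stop has not moved, the gripper is clear, and the job is handed in (no verdict came back).

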